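Take down the chocolate fountain

ROBOT

A 7-joint arm with a two-finger parallel gripper is mounted at the origin on the work surface. World frame = base frame: x ahead of the robot, y to its left, z up, the work surface at z = 0. Lengths are in m, angles in rad, forces in N, time in s.
With the tool pointing down it reaches from about 0.4 to 0.85 m from the base axis. Payload 10.4 kg.
Tool frame: the origin (TCP) lies at the very end of the fingers, on their centre line; the grasp point (between the pads) lies 19 mm behind it; z points along the fingers, y is the direction in which the jaws open and shut (so a half turn about z gives the same grasp; the last joint's range is limited). The gripper opens to 85 mm and grips with 20 to 120 N. Pads are 22 mm wide; open, the fingers measure 114 mm over their backs; the gripper's body (76 mm by 85 mm) begins 54 mm behind the grasp point. The pads swing forward as they close: fully open they stand 13 mm farther back than shut.
Start: joints at [-1.232, 0.332, -0.065, 1.46, 0.022, 1.35, -0.088], TCP at [0.221, 0.585, 0.231] pointing down, gripper open.
Joint ranges: [-2.6, 2.6], [-0.5, 2.12], [-1.47, 1.34], [0.16, 2.42], [-1.27, 4.41], [0.06, 2.06], [-2.6, 2.6]. Speed limits (rad/s): [2.22, 2.22, 2.79, 2.79, 3.14, 3.14, 3.14].

INTERFACE

Orientations are given as a unit quaternion [x, y, z, w].
In Python, from workcell import get_obs, camera, camera_info, hand_in gives the robot as it stands.
- The arm moves only by the tool move_arm, never from a script. Its argument "moves" is a list of rows, each a list of 3 entries, a list of its own where there are three numbers: the shift along the tool's x, y, z in units of 25 mm (1.0 is 25 mm), then the turn, a rotation vector about the tool's x, y, z in degrees, then the opening, from 0 (shut) to 1 (fully open). A call has 1 to 5 rows; each row shifts and turns the commanded pose from where the row before left it, along the tool's axes as they then stand; what a row does not reach is not made up. A row lasts 1/8 s, in which the tool goes at most 62.5 mm and 10.7 degrees, less where a joint would pass 70% of its speed; a pose out of reach is approached as far as the arm can. A call is refused whole if a number of a shift passes 1 or a number of a turn 10.7, either way. A call with a gripper value outside its range is refused whole. The fingers move at their own pace and stop on an object; "squeeze" is the grip in N (left out, the last holds). Time passes only in rows, so rows that do not move let the fingers close. It gives the time, the measured TCP pose, the force and the opening at its end, in the units of the state.
- get_obs(): the state, without advancing time (a new reading comes with each control period).
- camera(name): name is "scene" or "side" or "wrist"; returns the picture (420x560x3 uint8, red, green, blue); there is no depth.
- camera_info(name): a dict with "fx", "fy", "cx", "cy" (pixels), "D" ([k1, k2, p1, p2, k3] as OpenCV has them; the pictures are not rectified), "origin" and "rotation" of the camera in the world. Camera axes: x right, y down, z forward; pixel columns grow to the right and rows downward; lengths in m; the calibration is good to about 2 mm. A picture is of the moment at which its call begins: read the wrist's pose just before it. camera_info takes no time and is no camera call; for the wrist camera it gives the pose at the moment of the call.
- hand_in(): hands the job in, once; it reports no verdict.
The state is a dict: "clock": time; "joint_pos": joint angles; "joint_velocities": joint speeds; "tau": joint torques, N m; "position": TCP position; "ee_rot": TCP orientation; "ft_force": force on the tool from outside, world axes, zero at the start; "torque": the same for the moment, N m; "grip_width": opening from 0.0 (shut) to 1.0 (fully open).
Only numpy, scipy, OpenCV 4.12 (cv2) and the standard library are available. Lean on these libraries where they do the work, as an engineer would, in place of code of your own. Each camera call takes 0.05 s, during which the arm holds its last target. There are 200 camera calls.

TASK

Take the small chocolate fountain apart for washing, in the reverse order of its assembly: first the crown, then the tower (twist it out of its clips without forcing it), and last the auger. Set each part down gently on the draining tray, standing upright the way up it came off, and leave everything else where it is.

Things in the scene. Friction and masses are not known exactly. Their poses are not given: they have to be found in the camera images.
- base: Motor base of the fountain, fixed: black round drum, 184 mm across, 50 mm high, with a dial on its front (-x side). Origin on its axis at the table. On it sits a shallow steel bowl, 196 mm across its rim, floor 56 mm and rim 85 mm above the table.
- bowl_floor (a point): Centre of the bowl's floor, with the base's axes. Three hooked clips, 36 degrees wide, stand round it 120 degrees apart, 33 to 45 mm from the axis. The bowl is put on at any angle, so where the clips lie round the axis is not measured (they are partly hidden under the tiers); the bowl stays put during the work. A 12 mm hexagonal drive stub rises 10 mm at the centre.
- tower: Tower: steel tube, 44 mm outside, 37 inside, 130 mm tall, about 350 g, with two sloping tiers: the lower 120 mm across, 36 to 56 mm above the foot, the upper 84 mm across, 66 to 82 mm above it. Bare tube above that. Origin on the axis under the foot, z up. At the start it stands on the bowl's floor on the base's axis, round the auger; it must rise 130 mm to clear the auger.
- tower_lug (a point): Point 35 mm from the axis in one of three foot lugs (5 mm thick, 70 degrees wide, 120 degrees apart, reaching 39 mm out), held under the clips with 2 mm of play up and sideways. Turned 0.2 to 1.5 rad anticlockwise from above they reach the gaps, free over some 0.25 rad, and the tower lifts; no stop keeps it from turning on under the next clips. Pulling hard while it is held would bend them.
- tower_top (a point): Centre of the top end of the tower's tube, 130 mm above the tower's origin. The crown's collar hides the uppermost 14 mm of the tube while the crown is on.
- auger: Auger: white plastic screw, 122 mm long, about 90 g, standing inside the tower on the drive stub; it lifts straight off. Flights 28 mm in diameter; foot disc 46 mm across and 3.5 mm thick, on which it can stand and which is too wide for the tower's tube. Origin under the foot (at the start on the bowl's floor), z up the shaft.
- auger_top (a point): Top end of the auger's finger grip (plain, 16 mm in diameter, 30 mm long), 122 mm above its origin.
- crown: Crown: open steel cup, 44 mm tall, about 110 g, its upper 16 mm a plain band 60 mm in outside diameter. Its collar, 54 mm outside, 47 inside, 14 mm deep, fits loosely over the tower's tube, resting on an inner ledge. Origin on the axis under the collar (at the start 116 mm above the tower's origin), z up. It lifts straight off and stands on its collar.
- tray: Draining tray, fixed: perforated aluminium sheet 280 mm (its x) by 360 mm (its y), rim 12 mm high, 4 mm thick. Origin under its centre on the table; its floor is 4 mm higher. A brush and a small cup lie along its +x side (its x from 55 to 130 mm); from x = -130 to 50 mm it is empty.
- brush: Bystander: blue cleaning brush, 190 mm long, 42 mm wide and 20 mm high, lying along the tray's y on its +x side. Origin at its middle, on the tray's floor.
- cup: Bystander: white ceramic cup, 60 mm across, 42 mm high, standing on the tray's +x side. Origin at the centre of its underside.
- knife: Bystander: palette knife, 260 mm long, black handle, lying flat on the left. Origin at its middle.
- nozzle: Bystander: steel piping nozzle, a cone 30 mm across its foot and 45 mm tall, standing beyond the work. Origin at the centre of its underside. Two blue praline moulds (135 by 275 by 24 mm) lie farther out, fixed.
- jar: Bystander: brown jar with a white cap, 68 mm across and 85 mm high, on the left. Origin at the centre of its underside.
- scraper: Bystander: steel bench scraper with a white grip, 115 by 130 mm, 15 mm high, lying flat on the right. Origin at the middle of its blade, on the table.
There are look-alikes about, which are no part of the job. Leave any purple, red or yellow look-alike of the crown alone.

How it is judged:
By the outcome, as a careful person would: the job done as asked, in the order asked, and still so for the second after the job is handed in, with the robot touching nothing.
It also fails if it takes over 72 s, if anything falls off the work surface, if the arm or the gripper's body presses on something with over 40 N, if the wrist force passes 120 N, or if a joint passes its speed limit or range.

## Working session

There is one attempt and no reset: what is moved stays moved. The work goes in short steps, Python scripts to look and compute and a tool call to move; the robot and the scene stay as the last step left them, time stands still between calls to the robot, and variables do not carry over. Pictures are saved under pics/ and viewed, about 8 in all and at most 12, crops included, and the job is handed in when it is done.

Besides the shell and the picture viewer there is one more tool, called after ">>>" as name(argument=value, ...) on one line, values as JSON. move_arm: Moves the arm, as the interface text tells. Its arguments: {"type":"object","properties":{"moves":{"type":"array","items":{"type":"array"}},"squeeze":{"type":"number"}},"required":["moves"]}

```bash
mkdir -p pics; ls; cat > h.py <<'E'
import numpy as np, cv2
from workcell import get_obs, camera, camera_info, hand_in
def ray(ci,u,v):
    K=np.array([[ci["fx"],0,ci["cx"]],[0,ci["fy"],ci["cy"]],[0,0,1.]])
    p=cv2.undistortPoints(np.array([[[u,v]]],float),K,np.array(ci["D"],float))[0,0]
    d=np.array(ci["rotation"])@np.array([p[0],p[1],1]); return np.array(ci["origin"]),d/np.linalg.norm(d)
def onz(ci,u,v,z):
    o,d=ray(ci,u,v); return o+d*(z-o[2])/d[2]
def proj(ci,P):
    K=np.array([[ci["fx"],0,ci["cx"]],[0,ci["fy"],ci["cy"]],[0,0,1.]])
    R=np.array(ci["rotation"]); r=cv2.Rodrigues(R.T)[0]; t=-R.T@np.array(ci["origin"])
    return cv2.projectPoints(np.array(P,float).reshape(-1,1,3),r,t,K,np.array(ci["D"],float))[0][:,0]
def tri(a,b):
    (o1,d1),(o2,d2)=a,b
    A=np.stack([d1,-d2],1); s=np.linalg.lstsq(A,o2-o1,rcond=None)[0]
    p,q=o1+s[0]*d1,o2+s[1]*d2; return (p+q)/2,np.linalg.norm(p-q)
def save(im,n,s=1): cv2.imwrite("pics/"+n,cv2.resize(im[:,:,::-1],None,fx=s,fy=s,interpolation=cv2.INTER_CUBIC))
E
python3 - <<'E'
from h import *
np.set_printoptions(precision=3,suppress=True)
print(get_obs())
for n in("scene","side"):
    ci=camera_info(n);print(ci);im=camera(n);np.save(n+"0.npy",im);save(im,n+"0.png",1.4)
E
```

```text
pics
{'clock': 0.0, 'joint_pos': array([-1.232,  0.333, -0.065,  1.461,  0.022,  1.35 , -0.089]), 'joint_velocities': array([-0.   , -0.001, -0.   ,  0.   , -0.   ,  0.001, -0.001]), 'tau': array([ -0.001, -62.545,   0.048, -39.162,   0.016,   0.01 ,   0.   ]), 'position': array([0.221, 0.584, 0.23 ]), 'ee_rot': array([ 0.18 ,  0.984, -0.001, -0.   ]), 'ft_force': array([-0.23 ,  0.337,  0.076]), 'torque': array([-0.009, -0.017,  0.023]), 'grip_width': 0.9973491701318863}
{'fx': 387.6342537100568, 'fy': 387.6342537100568, 'cx': 277.27479142046997, 'cy': 218.08845429509526, 'D': array([-0.036,  0.   ,  0.   ,  0.   ,  0.   ]), 'origin': array([1.174, 0.458, 0.766]), 'rotation': array([ 0.423,  0.8  , -0.381, -0.187])}
{'fx': 524.3814814935146, 'fy': 524.3814814935146, 'cx': 275.4647730430511, 'cy': 210.86745818233564, 'D': array([0.029, 0.   , 0.   , 0.   , 0.   ]), 'origin': array([0.473, 1.03 , 1.308]), 'rotation': array([-0.031,  0.936, -0.349,  0.006])}
```

```bash
sed -i 's/np.array(ci\["rotation"\])/Rot.from_quat(ci["rotation"]).as_matrix()/; 1a from scipy.spatial.transform import Rotation as Rot' h.py; grep -n rotation h.py
```

```text
7:    d=Rot.from_quat(ci["rotation"]).as_matrix()@np.array([p[0],p[1],1]); return np.array(ci["origin"]),d/np.linalg.norm(d)
12:    R=Rot.from_quat(ci["rotation"]).as_matrix(); r=cv2.Rodrigues(R.T)[0]; t=-R.T@np.array(ci["origin"])
```

View pics/scene0.png

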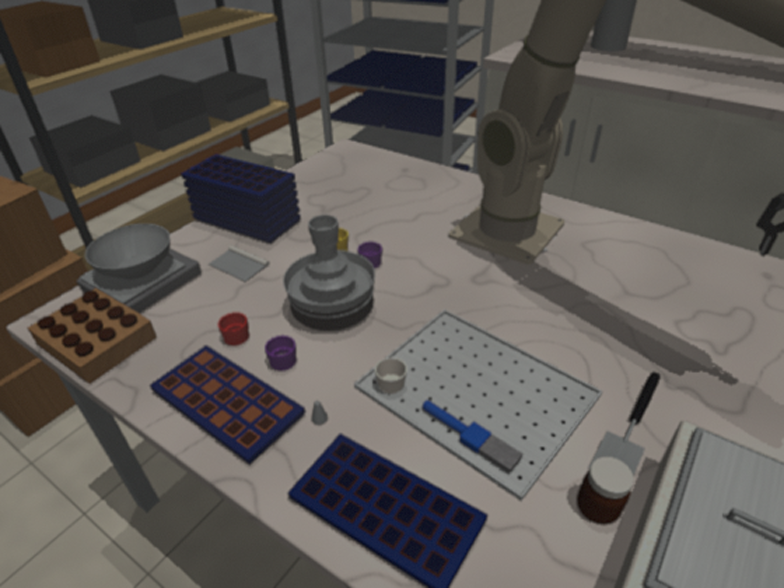

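View pics/side0.png

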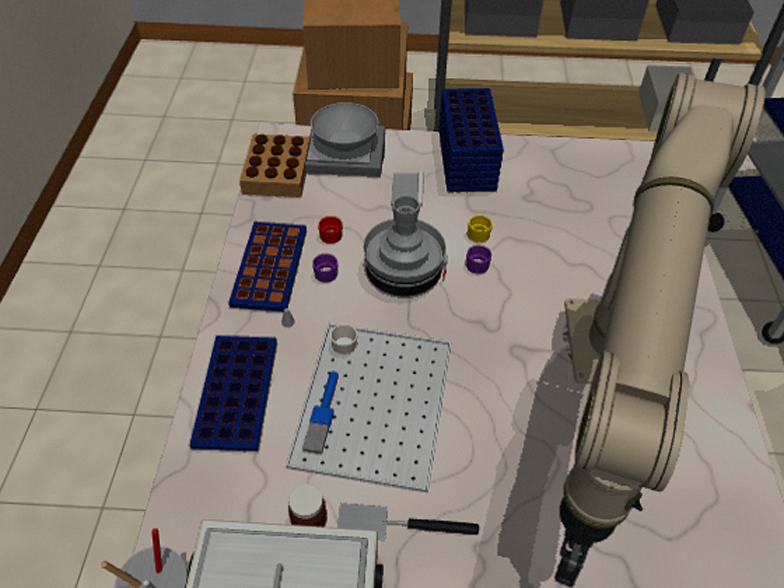

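Shown: the fountain, with the grey crown at scene (324,225)/1.4 and side (405,205)/1.4. The coloured rings in the scene view are look-alikes: purple (281,352) and (370,255), red (234,328), yellow (340,240). The steel crown on the tower is my choice. The tray's corners show clearly in the side view.

```bash
python3 - <<'E'
from h import *
np.set_printoptions(precision=4,suppress=True)
s,c=camera_info("scene"),camera_info("side")
print(tri(ray(s,324/1.4,223/1.4),ray(c,405/1.4,202/1.4)))
print(onz(s,324/1.4,223/1.4,.216),onz(c,405/1.4,202/1.4,.216))
for u,v in [(332,325),(450,343),(428,489),(289,466)]: print(onz(c,u/1.4,v/1.4,.012))
for u,v in [(356,385),(447,314),(599,393),(523,487)]: print(onz(s,u/1.4,v/1.4,.012))
for u,v in [(344,333)]: print("cup",onz(c,u/1.4,v/1.4,.042))
a=np.load("scene0.npy")[140:250,190:285];b=np.load("side0.npy")[130:220,250:330]
a=cv2.resize(a,(380,440),interpolation=2);b=cv2.resize(b,(391,440),interpolation=2)
save(np.hstack([a,b]),"crop0.png")
E
```

```text
(array([ 0.4964, -0.1867,  0.2134]), np.float64(0.009129064441741832))
[ 0.5035 -0.1768  0.216 ] [ 0.4965 -0.1907  0.216 ]
[0.6463 0.0053 0.012 ]
[0.3804 0.0376 0.012 ]
[0.4205 0.3883 0.012 ]
[0.6906 0.3585 0.012 ]
[0.6637 0.0088 0.012 ]
[0.3974 0.0479 0.012 ]
[0.4362 0.3869 0.012 ]
[0.6876 0.3519 0.012 ]
cup [0.6137 0.0494 0.042 ]
```

View pics/crop0.png

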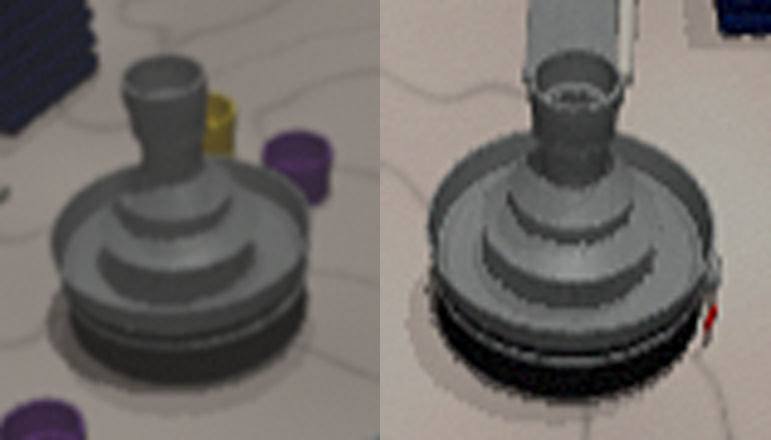

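>>> move_arm(moves=[[[0,0,-0.4],[0,0,9.9],1],[[0,0,-0.4],[0,0,9.9],1],[[0,0,-0.4],[0,0,9.9],1],[[0,0,-0.4],[0,0,9.9],1],[[0,0,-0.4],[0,0,9.9],1]])

```text
clock: 0.72
position: [0.2211, 0.5843, 0.2812]
ee_rot: [0.578, 0.816, -0.0, 0.0]
ft_force: [0.3, 0.1, -0.4]
grip_width: 1.0
```

```bash
python3 - <<'E'
from h import *
np.set_printoptions(precision=4,suppress=True)
o=get_obs();print(o['joint_pos'],o['position'],o['ee_rot'],Rot.from_quat(o['ee_rot']).as_matrix())
w=camera_info("wrist");print(w)
s,c=camera_info("scene"),camera_info("side")
print(tri(ray(s,231,159.2),ray(c,290.1,146.4)), onz(c,290.1,146.4,.216))
E
```

```text
[-1.3218  0.3098  0.0513  1.3873 -0.0158  1.4457 -0.9316] [0.2211 0.5843 0.2812] [ 0.5775  0.8164 -0.0004  0.0001] [[-0.3329  0.943  -0.0003]
 [ 0.943   0.3329 -0.0008]
 [-0.0007 -0.0005 -1.    ]]
{'fx': 290.43936394346014, 'fy': 290.43936394346014, 'cx': 277.0732907634403, 'cy': 210.06556352365772, 'D': array([-0.0507,  0.    ,  0.    ,  0.    ,  0.    ]), 'origin': array([0.1978, 0.6504, 0.4228]), 'rotation': array([0.9763, 0.1667, 0.0227, 0.1361])}
(array([ 0.4936, -0.1884,  0.2083]), np.float64(0.001825215287452244)) [ 0.4935 -0.1812  0.216 ]
```

>>> move_arm(moves=[[[0,0,-0.4],[0,0,9.9],1],[[0,0,-0.4],[0,0,9.9],1],[[-1,0.36,0],[0,0,0],1],[[-1,0.36,0],[0,0,0],1],[[-1,0.36,0],[0,0,0],1]])

```text
clock: 1.35
position: [0.2484, 0.5086, 0.3009]
ee_rot: [0.707, 0.707, -0.0, 0.0]
ft_force: [-1.2, -0.1, -0.7]
grip_width: 1.003
```

>>> move_arm(moves=[[[-1,0.36,0],[0,0,0],1],[[-1,0.36,0],[0,0,0],1],[[-1,0.36,0],[0,0,0],1],[[-1,0.36,0],[0,0,0],1],[[-1,0.36,0],[0,0,0],1]])

```text
clock: 1.98
position: [0.2935, 0.3831, 0.3012]
ee_rot: [0.707, 0.707, -0.0, 0.0]
ft_force: [0.4, -0.1, -0.8]
grip_width: 1.002
```

>>> move_arm(moves=[[[-1,0.36,0],[0,0,0],1],[[-1,0.36,0],[0,0,0],1],[[-1,0.36,0],[0,0,0],1],[[-1,0.36,0],[0,0,0],1],[[-1,0.36,0],[0,0,0],1]])

```text
clock: 2.6
position: [0.3383, 0.2579, 0.3012]
ee_rot: [0.707, 0.707, 0.0, -0.0]
ft_force: [-0.3, -0.1, -0.3]
grip_width: 1.0
```

>>> move_arm(moves=[[[-1,0.36,0],[0,0,0],1],[[-1,0.36,0],[0,0,0],1],[[-1,0.36,0],[0,0,0],1],[[-1,0.36,0],[0,0,0],1],[[-1,0.36,0],[0,0,0],1]])

```text
clock: 3.22
position: [0.3831, 0.133, 0.3012]
ee_rot: [0.707, 0.707, 0.0, -0.0]
ft_force: [0.1, 0.9, 1.0]
grip_width: 0.999
```

>>> move_arm(moves=[[[-1,0.36,0],[0,0,0],1],[[-1,0.36,0],[0,0,0],1],[[-1,0.36,0],[0,0,0],1],[[-1,0.36,0],[0,0,0],1],[[-1,0.36,0],[0,0,0],1]])

```text
clock: 3.85
position: [0.4278, 0.0079, 0.3012]
ee_rot: [0.707, 0.707, 0.0, -0.0]
ft_force: [0.1, 0.6, -0.4]
grip_width: 0.997
```

>>> move_arm(moves=[[[-1,0.36,0],[0,0,0],1],[[-1,0.36,0],[0,0,0],1],[[-1,0.36,0],[0,0,0],1],[[-1,0.3,0],[0,0,0],1],[[0,0,0],[0,0,0],1]])

```text
clock: 4.47
position: [0.462, -0.0928, 0.3012]
ee_rot: [0.709, 0.706, -0.0, -0.0]
ft_force: [-0.9, 0.4, -1.0]
grip_width: 0.995
```

```bash
python3 - <<'E'
from h import *
np.set_printoptions(precision=4,suppress=True)
o=get_obs();print(o['clock'],o['joint_pos'],o['position'],o['ee_rot'])
w=camera_info("wrist");im=camera("wrist");np.save("w1.npy",im);save(im,"w1.png",1.4);print(w['origin'],w['rotation'],proj(w,[.4945,-.184,.216]))
E
```

```text
4.475 [-0.8433 -0.1351  0.8794  1.7724  0.1045  1.4565  0.0155] [ 0.462  -0.0928  0.3012] [ 0.7085  0.7057 -0.     -0.0001]
[ 0.4619 -0.023   0.4429] [ 0.9905 -0.0026 -0.0006  0.1376] [[314.0012 312.2669]]
```

View pics/w1.png

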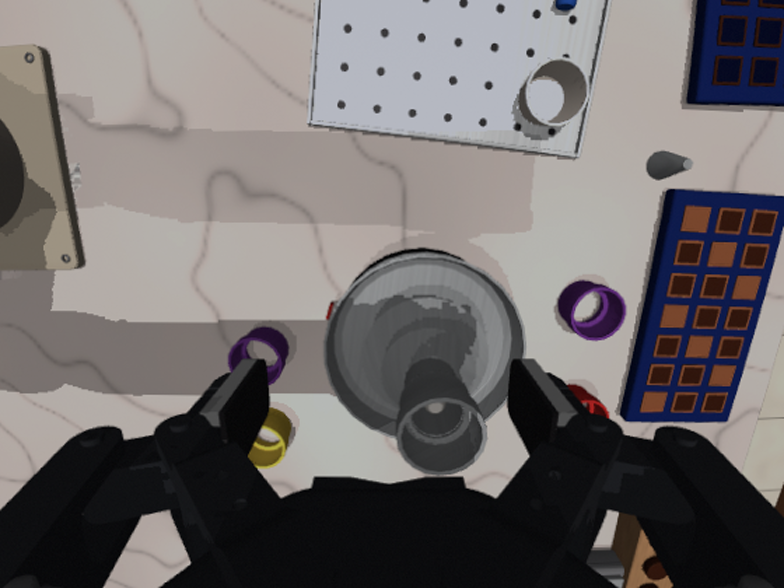

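The wrist view shows the crown's open top ring centred at (442,434)/1.4, as predicted. The purple, yellow and red rings lie on the table either side of the bowl, clear of the fingers at crown height.

```bash
python3 - <<'E'
from h import *
np.set_printoptions(precision=4,suppress=True)
w=camera_info("wrist")
print(onz(w,441.5/1.4,434/1.4,.216),[onz(w,u/1.4,434/1.4,.216)[0] for u in(396,488)])
print("bowl",[onz(w,u/1.4,v/1.4,.085) for u,v in((326,345),(524,345),(425,252),(425,438))])
print("tray",[onz(w,u/1.4,v/1.4,.012) for u,v in((309,125),(578,157))])
E
```

```text
[ 0.4957 -0.18    0.216 ] [np.float64(0.4662603588007945), np.float64(0.5259591155067358)]
bowl [array([ 0.4021, -0.1729,  0.085 ]), array([ 0.5908, -0.1737,  0.085 ]), array([ 0.4942, -0.084 ,  0.085 ]), array([ 0.4986, -0.2761,  0.085 ])]
tray [array([0.3831, 0.0316, 0.012 ]), array([0.6556, 0.0014, 0.012 ])]
```

>>> move_arm(moves=[[[-1,0.34,0],[0,0,0],1],[[-1,0.34,0],[0,0,0],1],[[-1,0.34,0],[0,0,0],1],[[-0.49,0.32,0.3],[0,0,0],1],[[0,0,1],[0,0,0],1]])

```text
clock: 5.15
position: [0.4965, -0.178, 0.2688]
ee_rot: [0.707, 0.707, 0.0, 0.0]
ft_force: [-0.5, 0.4, -0.9]
grip_width: 0.996
```

>>> move_arm(moves=[[[0,0,1],[0,0,0],1],[[0,0,1],[0,0,0],1],[[0,0,0.7],[0,0,0],1],[[0,0,0.54],[0,0,0],1],[[0,0,0],[0,0,0],1]])

```text
clock: 5.78
position: [0.4955, -0.1776, 0.1872]
ee_rot: [0.707, 0.707, -0.0, -0.001]
ft_force: [-0.3, 0.4, -0.3]
grip_width: 1.001
```

```bash
python3 - <<'E'
from h import *
np.set_printoptions(precision=4,suppress=True)
o=get_obs();print(o['clock'],o['joint_pos'],o['position'],o['ee_rot'],o['ft_force'])
E
```

```text
5.775 [-0.6673  0.2204  1.055   1.8221 -0.2038  1.2175  0.4483] [ 0.4955 -0.1776  0.1872] [ 0.7073  0.707  -0.0003 -0.0005] [-0.3165  0.3894 -0.2511]
```

>>> move_arm(moves=[[[-0.1,0,0],[0,0,0],0.8],[[0,0,0],[0,0,0],0.5],[[0,0,0],[0,0,0],0.5],[[0,0,0],[0,0,0],0.5],[[0,0,0],[0,0,0],0.5]], squeeze=30)

```text
clock: 6.4
position: [0.4965, -0.1809, 0.1888]
ee_rot: [0.707, 0.707, 0.001, 0.001]
ft_force: [0.5, -0.6, 6.6]
grip_width: 0.696
```

>>> move_arm(moves=[[[0,0,-0.1],[0,0,0],0.5],[[0,0,-0.2],[0,0,0],0.5],[[0,0,-0.3],[0,0,0],0.5],[[0,0,-0.4],[0,0,0],0.5],[[0,0,0],[0,0,0],0.5]])

```text
clock: 7.02
position: [0.4963, -0.1805, 0.2137]
ee_rot: [0.707, 0.707, 0.001, 0.0]
ft_force: [-0.1, -0.1, -1.1]
grip_width: 0.694
```

>>> move_arm(moves=[[[0,0,-0.6],[0,0,0],0.5],[[0.3,0,-0.6],[0,0,0],0.5],[[0.7,0,0],[0,0,0],0.5],[[1,0,0],[0,0,0],0.5],[[1,0,0],[0,0,0],0.5]])

```text
clock: 7.65
position: [0.4961, -0.1042, 0.2438]
ee_rot: [0.707, 0.707, 0.0, 0.0]
ft_force: [0.2, -0.1, -1.4]
grip_width: 0.694
```

>>> move_arm(moves=[[[1,0,0],[0,0,0],0.5],[[1,0,0],[0,0,0],0.5],[[1,0,0],[0,0,0],0.5],[[1,0,0],[0,0,0],0.5],[[1,0,0],[0,0,0],0.5]])

```text
clock: 8.28
position: [0.496, 0.0209, 0.2438]
ee_rot: [0.707, 0.707, 0.001, 0.0]
ft_force: [-0.7, -0.5, 0.3]
grip_width: 0.695
```

>>> move_arm(moves=[[[1,0,0],[0,0,0],0.5],[[1,0,0],[0,0,0],0.5],[[1,0,0],[0,0,0],0.5],[[1,0,0],[0,0,0],0.5],[[1,0,0],[0,0,0],0.5]])

```text
clock: 8.9
position: [0.496, 0.1463, 0.2433]
ee_rot: [0.707, 0.707, 0.0, -0.0]
ft_force: [-0.6, -0.2, -1.2]
grip_width: 0.698
```

>>> move_arm(moves=[[[1,0.1,0.2],[0,0,0],0.5],[[1,0.1,0.5],[0,0,0],0.5],[[1,0.1,0.8],[0,0,0],0.5],[[1,0,1],[0,0,0],0.5],[[1,0,1],[0,0,0],0.5]])

```text
clock: 9.52
position: [0.5035, 0.2713, 0.1539]
ee_rot: [0.707, 0.707, -0.0, 0.0]
ft_force: [0.4, -0.1, -0.4]
grip_width: 0.697
```

>>> move_arm(moves=[[[0.8,0,1],[0,0,0],0.5],[[0.4,0,1],[0,0,0],0.5],[[0,0,1],[0,0,0],0.5],[[0,0,0.5],[0,0,0],0.5],[[0,0,0],[0,0,0],0.5]])

```text
clock: 10.15
position: [0.5033, 0.2995, 0.0671]
ee_rot: [0.707, 0.707, -0.001, 0.0]
ft_force: [0.1, 0.0, -0.7]
grip_width: 0.7
```

```bash
python3 - <<'E'
from h import *
np.set_printoptions(precision=4,suppress=True)
o=get_obs();print(o['clock'],o['joint_pos'],o['position'],o['ee_rot'],o['ft_force'])
save(camera("side"),"s2.png",1.4)
E
```

```text
10.15 [-1.1463  0.4583  0.6616  1.7753 -0.3239  1.0208 -0.3633] [0.5033 0.2995 0.0671] [ 0.7074  0.7068 -0.0008  0.0001] [ 0.0974  0.042  -0.6507]
```

View pics/s2.png

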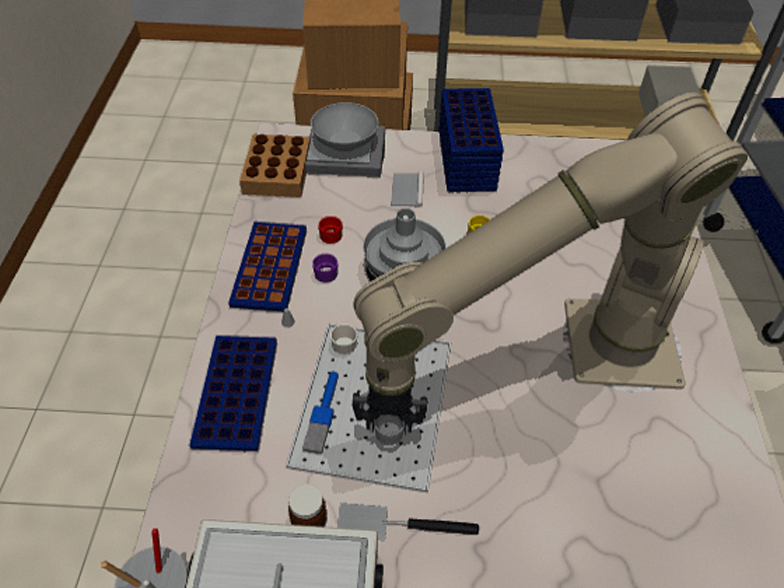

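The crown hangs upright in the jaws over the tray's empty part; the tower is bare and still in the bowl.

>>> move_arm(moves=[[[0.4,0,0.6],[0,0,0],0.5],[[0.4,0,0.6],[0,0,0],0.5],[[0,0,0.4],[0,0,0],0.5],[[0,0,0.12],[0,0,0],0.5],[[0,0,0.06],[0,0,0],0.5]])

```text
clock: 10.82
position: [0.5038, 0.3193, 0.0233]
ee_rot: [0.707, 0.707, -0.0, 0.0]
ft_force: [-0.1, 0.9, -0.7]
grip_width: 0.7
```

>>> move_arm(moves=[[[0,0,0.06],[0,0,0],0.5],[[0,0,0.02],[0,0,0],0.5],[[0,0,0],[0,0,0],0.5]])

```text
clock: 11.2
position: [0.5037, 0.3197, 0.0215]
ee_rot: [0.707, 0.707, 0.0, -0.0]
ft_force: [-0.3, -0.0, -0.7]
grip_width: 0.697
```

>>> move_arm(moves=[[[0,0,0.04],[0,0,0],0.5],[[0,0,0.04],[0,0,0],0.5],[[0,0,0],[0,0,0],0.5]])

```text
clock: 11.58
position: [0.5038, 0.3199, 0.0208]
ee_rot: [0.707, 0.707, 0.0, -0.0]
ft_force: [-5.4, -4.3, 15.8]
grip_width: 0.697
```

>>> move_arm(moves=[[[0,0,-0.03],[0,0,0],0.7],[[0,0,0],[0,0,0],0.78],[[0,0,0],[0,0,0],0.9],[[0,0,0],[0,0,0],1],[[0,0,0],[0,0,0],1]])

```text
clock: 12.2
position: [0.5036, 0.3196, 0.02]
ee_rot: [0.707, 0.707, -0.0, 0.0]
ft_force: [0.3, -0.7, 0.2]
grip_width: 0.997
```

>>> move_arm(moves=[[[0,0,-0.3],[0,0,0],1],[[0,0,-0.8],[0,0,0],1],[[0,0,-1],[0,0,0],1],[[0,0,-1],[0,0,0],1],[[-0.3,0,-1],[0,0,0],1]])

```text
clock: 12.82
position: [0.5038, 0.3127, 0.125]
ee_rot: [0.707, 0.707, 0.001, -0.0]
ft_force: [0.9, 0.4, -0.3]
grip_width: 0.998
```

>>> move_arm(moves=[[[-0.8,0,-1],[0,0,0],1],[[-1,0,-1],[0,0,0],1],[[-1,0,-1],[0,0,0],1],[[-1,0,-1],[0,0,0],1],[[-1,0,-0.8],[0,0,0],1]])

```text
clock: 13.45
position: [0.5038, 0.1909, 0.245]
ee_rot: [0.708, 0.707, 0.001, -0.0]
ft_force: [0.3, 1.0, -0.6]
grip_width: 0.998
```

```bash
python3 - <<'E'
from h import *
np.set_printoptions(precision=4,suppress=True)
o=get_obs();print(o['clock'],o['joint_pos'],o['position'],o['ee_rot'],o['ft_force'])
w=camera_info("wrist");im=camera("wrist");np.save("w2.npy",im);save(im,"w2.png",1.2);print(proj(w,[.5038,.3199,.048]))
E
```

```text
13.45 [-1.1593  0.1486  0.7954  1.7073 -0.1102  1.3294 -0.3446] [0.5038 0.1909 0.245 ] [ 0.7076  0.7066  0.0011 -0.0001] [ 0.2717  0.9602 -0.5543]
[[277.0397  72.0845]]
```

View pics/w2.png

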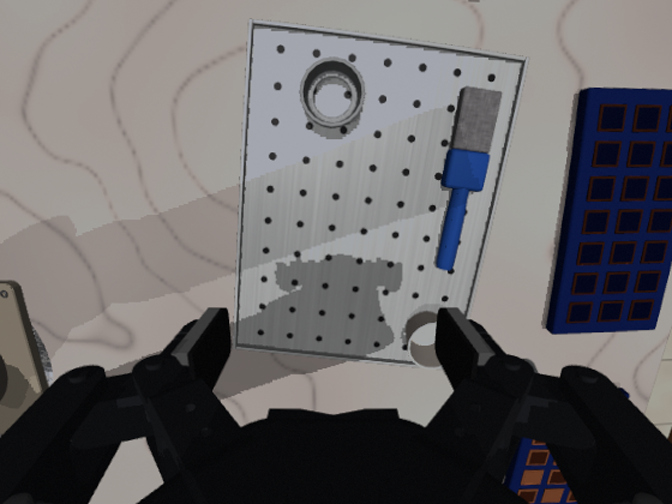

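The crown stands upright on the tray at (332,92)/1.2. Going back to the tower.

>>> move_arm(moves=[[[-1,0,0],[0,0,0],1],[[-1,0,0],[0,0,0],1],[[-1,0,0],[0,0,0],1],[[-1,0,0],[0,0,0],1],[[-1,0,0],[0,0,0],1]])

```text
clock: 14.12
position: [0.5033, 0.0653, 0.2424]
ee_rot: [0.707, 0.707, -0.0, -0.0]
ft_force: [0.7, 0.1, 0.1]
grip_width: 0.999
```

>>> move_arm(moves=[[[-1,0,0],[0,0,0],1],[[-1,0,0],[0,0,0],1],[[-1,0,0],[0,0,0],1],[[-1,-0.3,0],[0,0,0],1],[[-1,0,0],[0,0,0],1]])

```text
clock: 14.75
position: [0.4949, -0.0596, 0.2424]
ee_rot: [0.707, 0.707, 0.0, -0.0]
ft_force: [0.7, 0.5, 0.8]
grip_width: 1.003
```

>>> move_arm(moves=[[[-1,0,0],[0,0,0],1],[[0,0,0],[0,0,0],1]])

```text
clock: 15.0
position: [0.4951, -0.0856, 0.2425]
ee_rot: [0.709, 0.706, -0.0, -0.0]
ft_force: [-1.1, 0.8, 0.1]
grip_width: 1.0
```

```bash
python3 - <<'E'
from h import *
np.set_printoptions(precision=4,suppress=True)
o=get_obs();print(o['clock'],o['joint_pos'],o['position'],o['ee_rot'],o['ft_force'])
w=camera_info("wrist");im=camera("wrist");np.save("w3.npy",im);p=proj(w,[.4955,-.18,.186])[0];print(p)
x,y=int(p[0]),int(p[1]);print(x-130,y-130);save(im[max(0,y-160):y+60,x-130:x+130],"w3.png",2.7)
E
```

```text
15.0 [-0.8946  0.0364  1.0157  1.8025 -0.0319  1.3202  0.1245] [ 0.4951 -0.0856  0.2425] [ 0.7086  0.7056 -0.     -0.    ] [-1.0809  0.7889  0.122 ]
[278.9464 337.0379]
148 207
```

View pics/w3.png

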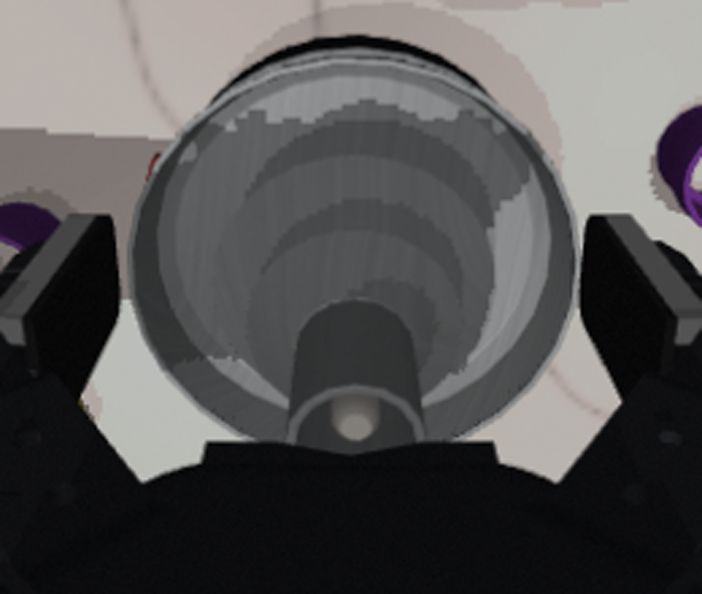

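The wrist view shows the bare tube (ring at x 287–426, top edge y 385) with the auger tip inside at (356,420).

```bash
python3 - <<'E'
from h import *
w=camera_info("wrist")
print(onz(w,280.,319.6,.186),"auger",onz(w,148+356/2.7,177+419/2.7,.178))
E
```

```text
[ 0.4967838  -0.16137733  0.186     ] auger [ 0.49671732 -0.17991967  0.178     ]
```

>>> move_arm(moves=[[[-1,0.05,0],[0,0,0],1],[[-1,0,0],[0,0,0],1],[[-1,0,0],[0,0,0],1],[[-0.84,0,0],[0,0,0],1],[[0,0,1],[0,0,0],1]])

```text
clock: 15.68
position: [0.4976, -0.1801, 0.2183]
ee_rot: [0.708, 0.706, 0.001, 0.001]
ft_force: [-0.6, 0.4, -0.7]
grip_width: 1.003
```

>>> move_arm(moves=[[[0,0,1],[0,0,0],1],[[0,0,1],[0,0,0],1],[[0,0,0.65],[0,0,0],1],[[0,0,0],[0,0,0],0.8],[[0,0,0],[0,0,0],0.7]])

```text
clock: 16.3
position: [0.4975, -0.1789, 0.1521]
ee_rot: [0.707, 0.707, 0.0, 0.0]
ft_force: [-0.0, 0.2, -0.1]
grip_width: 0.698
```

>>> move_arm(moves=[[[-0.1,-0.04,0.1],[0,0,0],0.7],[[0,0,0],[0,0,0],0.6],[[0,0,0],[0,0,0],0.3],[[0,0,0],[0,0,0],0.3],[[0,0,0],[0,0,0],0.3]], squeeze=50)

```text
clock: 16.92
position: [0.4964, -0.1815, 0.1492]
ee_rot: [0.707, 0.707, 0.0, 0.0]
ft_force: [-0.5, 0.3, 5.3]
grip_width: 0.507
```

```bash
python3 - <<'E'
from h import *
np.set_printoptions(precision=4,suppress=True)
o=get_obs();print(o['clock'],o['joint_pos'],o['position'],o['ee_rot'],o['ft_force'],o['torque'])
E
```

```text
16.925 [-0.6327  0.2866  1.0454  1.8629 -0.272   1.1455  0.5084] [ 0.4964 -0.1815  0.1492] [0.7073 0.7069 0.0002 0.0002] [-0.454   0.2937  5.2682] [-0.0166  0.3838 -0.0832]
```

>>> move_arm(moves=[[[0,0,-0.05],[0,0,0],0.3],[[0,0,0],[0,0,-3],0.3],[[0,0,0],[0,0,-4],0.3],[[0,0,0],[0,0,-4],0.3],[[0,0,0],[0,0,0],0.3]])

```text
clock: 17.55
position: [0.4957, -0.1811, 0.1497]
ee_rot: [0.636, 0.771, -0.0, -0.0]
ft_force: [0.7, -0.4, -2.5]
grip_width: 0.504
```

>>> move_arm(moves=[[[0,0,-0.06],[0,0,0],0.3],[[0,0,0],[0,0,0],0.3]])

```text
clock: 17.8
position: [0.4959, -0.1813, 0.1514]
ee_rot: [0.637, 0.771, -0.0, -0.0]
ft_force: [-0.2, 0.1, -2.3]
grip_width: 0.507
```

```bash
cat > st.py <<'E'
from h import *
np.set_printoptions(precision=4,suppress=True)
o=get_obs();q=o['ee_rot'];print(o['clock'],o['joint_pos'],o['position'],np.degrees(Rot.from_quat(q).as_matrix()[1,0]),'yaw',np.degrees(np.arctan2(*Rot.from_quat(q).as_matrix()[[1,0],0])),o['ft_force'],o['torque'],o['grip_width'])
E
python3 st.py
```

```text
17.8 [-0.6064  0.2691  1.0078  1.8601 -0.2491  1.1476  0.6795] [ 0.4959 -0.1813  0.1514] 56.25730987759608 yaw 100.92524631070334 [-0.1886  0.1017 -2.3472] [-0.0069  0.0874  0.0485] 0.5070076953229411
```

>>> move_arm(moves=[[[0,0,-0.05],[0,0,0],0.3],[[0,0,0],[0,0,0],0.3]])

```text
clock: 18.05
position: [0.4957, -0.181, 0.1518]
ee_rot: [0.636, 0.771, -0.0, -0.0]
ft_force: [5.2, -1.7, -20.1]
grip_width: 0.504
```

>>> move_arm(moves=[[[0,0,0.02],[0,0,0],0.3],[[0,0,0],[0,0,-4],0.3],[[0,0,0],[0,0,-4],0.3],[[0,0,0],[0,0,0],0.3]])

```text
clock: 18.55
position: [0.4954, -0.1812, 0.1522]
ee_rot: [0.581, 0.814, -0.0, -0.001]
ft_force: [-2.2, 1.6, -10.7]
grip_width: 0.505
```

>>> move_arm(moves=[[[0,0,0],[0,0,-4],0.3],[[0,0,0],[0,0,-4],0.3],[[0,0,0],[0,0,0],0.3]])

```text
clock: 18.92
position: [0.4962, -0.1819, 0.153]
ee_rot: [0.524, 0.852, 0.0, 0.0]
ft_force: [-0.9, -0.3, -3.2]
grip_width: 0.505
```

>>> move_arm(moves=[[[0,0,-0.05],[0,0,0],0.3],[[0,0,0],[0,0,0],0.3]])

```text
clock: 19.18
position: [0.4963, -0.1814, 0.1539]
ee_rot: [0.523, 0.852, 0.0, 0.0]
ft_force: [-2.0, -0.3, -1.5]
grip_width: 0.503
```

>>> move_arm(moves=[[[0,0,-0.05],[0,0,-2],0.3],[[0,0,-0.08],[0,0,0],0.3],[[0,0,-0.1],[0,0,0],0.3]])

```text
clock: 19.55
position: [0.4962, -0.1812, 0.1595]
ee_rot: [0.508, 0.861, 0.0, 0.0]
ft_force: [-1.4, 0.2, -2.7]
grip_width: 0.501
```

```bash
python3 st.py
```

```text
19.55 [-0.5666  0.2399  0.9515  1.8495 -0.213   1.1594  0.9629] [ 0.4962 -0.1812  0.1595] 50.13068845918631 yaw 118.96146527858768 [-1.3699  0.1634 -2.6732] [-0.0189  0.244   0.0729] 0.5011601079503881
```

>>> move_arm(moves=[[[0,0,-0.2],[0,0,0],0.3],[[0,0,-0.3],[0,0,0],0.3],[[0,0,-0.5],[0,0,0],0.3],[[0,0,-0.5],[0,0,0],0.3],[[0,0,-0.5],[0,0,0],0.3]])

```text
clock: 20.18
position: [0.4962, -0.1814, 0.2104]
ee_rot: [0.508, 0.861, 0.0, 0.0]
ft_force: [-0.4, 1.1, -3.4]
grip_width: 0.506
```

>>> move_arm(moves=[[[0,0,-0.8],[0,0,0],0.3],[[0,0,-0.8],[0,0,0],0.3],[[0,0,-0.8],[0,0,0],0.3],[[0,0,-0.8],[0,0,0],0.3],[[0,0,-0.6],[0,0,0],0.3]])

```text
clock: 20.8
position: [0.4962, -0.1815, 0.3056]
ee_rot: [0.508, 0.861, 0.0, 0.0]
ft_force: [0.4, 0.3, -3.0]
grip_width: 0.504
```

```bash
python3 st.py; python3 - <<'E'
from h import *
im=camera("side");im2=camera("scene")
save(np.hstack([im[100:260,210:370],im2[90:250,160:320]]),"s4.png",2.4)
E
```

```text
20.8 [-0.6417  0.0937  0.9843  1.6377 -0.0791  1.4515  0.8554] [ 0.4962 -0.1815  0.3056] 50.12969753309506 yaw 118.96350855734565 [ 0.3999  0.3305 -3.0091] [ 0.0726 -0.0526 -0.0077] 0.5044301891319648
```

View pics/s4.png

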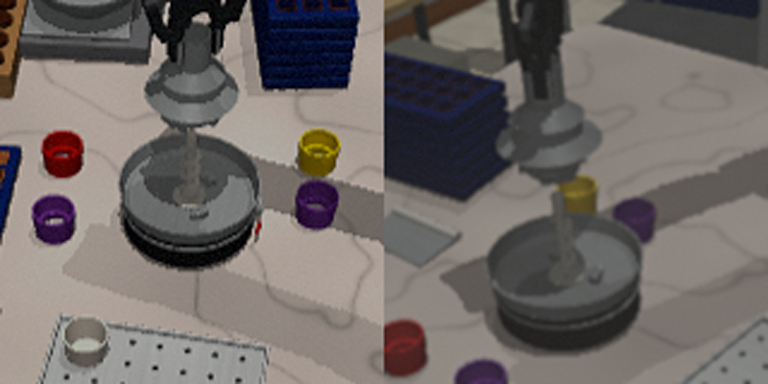

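The tower is off and upright in the jaws, and the auger still stands in the bowl. Turn back and carry the tower to the tray.

>>> move_arm(moves=[[[0,0,0],[0,0,9.7],0.3],[[0,0,0],[0,0,9.7],0.3],[[0,0,0],[0,0,9.6],0.3],[[0.5,-0.1,0],[0,0,0],0.3],[[1,-0.1,0],[0,0,0],0.3]])

```text
clock: 21.52
position: [0.4905, -0.1443, 0.3036]
ee_rot: [0.708, 0.706, -0.001, -0.0]
ft_force: [-0.6, 0.3, -3.5]
grip_width: 0.504
```

>>> move_arm(moves=[[[1,0,0],[0,0,0],0.3],[[1,0,0],[0,0,0],0.3],[[1,0,0],[0,0,0],0.3],[[1,0,0],[0,0,0],0.3],[[1,0,0],[0,0,0],0.3]])

```text
clock: 22.15
position: [0.4908, -0.018, 0.3036]
ee_rot: [0.707, 0.707, -0.0, -0.0]
ft_force: [-0.3, -0.4, -2.1]
grip_width: 0.505
```

>>> move_arm(moves=[[[1,0,0.3],[0,0,0],0.3],[[1,0,0.6],[0,0,0],0.3],[[1,0,0.8],[0,0,0],0.3],[[1,0,0.8],[0,0,0],0.3],[[1,0,0.8],[0,0,0],0.3]])

```text
clock: 22.78
position: [0.4908, 0.1068, 0.2205]
ee_rot: [0.707, 0.707, -0.0, -0.0]
ft_force: [-0.5, 0.6, -3.3]
grip_width: 0.505
```

>>> move_arm(moves=[[[1,0,0.8],[0,0,0],0.3],[[1,0,0.8],[0,0,0],0.3],[[0.7,0,0.8],[0,0,0],0.3],[[0.4,0,0.8],[0,0,0],0.3],[[0,0,0],[0,0,0],0.3]])

```text
clock: 23.4
position: [0.4899, 0.1837, 0.14]
ee_rot: [0.707, 0.707, -0.002, -0.0]
ft_force: [0.1, 0.1, -1.7]
grip_width: 0.504
```

```bash
python3 st.py
```

```text
23.4 [-1.0448  0.2065  0.6722  1.8715 -0.1415  1.1153 -0.3192] [0.4899 0.1837 0.14  ] 57.29560594398974 yaw 90.0424755576684 [ 0.09    0.1467 -1.7017] [ 0.0224  0.0249 -0.0411] 0.5044477802864823
```

Down about 41 mm, gently at the end.

>>> move_arm(moves=[[[0.2,0,0.6],[0,0,0],0.3],[[0,0,0.5],[0,0,0],0.3],[[0,0,0.3],[0,0,0],0.3],[[0,0,0.1],[0,0,0],0.3],[[0,0,0.04],[0,0,0],0.3]])

```text
clock: 24.02
position: [0.4914, 0.1886, 0.1034]
ee_rot: [0.707, 0.707, 0.0, 0.0]
ft_force: [-0.6, 0.0, -2.6]
grip_width: 0.507
```

>>> move_arm(moves=[[[0,0,0.06],[0,0,0],0.3],[[0,0,0],[0,0,0],0.3]])

```text
clock: 24.28
position: [0.4913, 0.1887, 0.1019]
ee_rot: [0.707, 0.707, 0.0, -0.0]
ft_force: [0.9, -0.2, -2.2]
grip_width: 0.507
```

>>> move_arm(moves=[[[0,0,0.08],[0,0,0],0.3],[[0,0,0.06],[0,0,0],0.3],[[0,0,0],[0,0,0],0.3]])

```text
clock: 24.65
position: [0.4912, 0.1886, 0.0981]
ee_rot: [0.707, 0.707, -0.0, -0.0]
ft_force: [0.7, 0.3, -2.1]
grip_width: 0.503
```

>>> move_arm(moves=[[[0,0,0.04],[0,0,0],0.3],[[0,0,0],[0,0,0],0.3]])

```text
clock: 24.9
position: [0.4914, 0.1887, 0.0974]
ee_rot: [0.707, 0.707, 0.0, 0.0]
ft_force: [0.8, 0.1, -1.6]
grip_width: 0.505
```

>>> move_arm(moves=[[[0,0,0.04],[0,0,0],0.3],[[0,0,0],[0,0,0],0.3]])

```text
clock: 25.15
position: [0.4916, 0.1887, 0.0973]
ee_rot: [0.707, 0.707, 0.0, -0.0]
ft_force: [-3.2, -1.0, 9.0]
grip_width: 0.506
```

>>> move_arm(moves=[[[0,0,0],[0,0,0],0.53],[[0,0,0],[0,0,0],0.6],[[0,0,0],[0,0,0],0.8],[[0,0,0],[0,0,0],0.9],[[0,0,-0.4],[0,0,0],0.9]])

```text
clock: 25.78
position: [0.4908, 0.1884, 0.1061]
ee_rot: [0.707, 0.707, -0.001, -0.0]
ft_force: [-0.1, 0.2, 0.4]
grip_width: 0.899
```

>>> move_arm(moves=[[[0,0,-0.8],[0,0,0],0.9],[[0,0,-1],[0,0,0],0.9],[[0,0,-1],[0,0,0],0.9],[[0,0,-1],[0,0,0],0.9],[[-0.4,0,-1],[0,0,0],0.9]])

```text
clock: 26.4
position: [0.4912, 0.1791, 0.2278]
ee_rot: [0.707, 0.707, 0.0, 0.0]
ft_force: [0.2, -0.4, -0.6]
grip_width: 0.9
```

>>> move_arm(moves=[[[-1,0,0],[0,0,0],0.9],[[-1,0,0],[0,0,0],0.9],[[-1,0,0],[0,0,0],0.9],[[-1,0,0],[0,0,0],0.9],[[-1,0,0],[0,0,0],0.9]])

```text
clock: 27.02
position: [0.4904, 0.0513, 0.2255]
ee_rot: [0.708, 0.706, -0.001, -0.0]
ft_force: [0.9, 0.8, 1.1]
grip_width: 0.899
```

>>> move_arm(moves=[[[-1,0,0],[0,0,0],0.9],[[-1,0.1,0],[0,0,0],0.9],[[-1,0.1,0],[0,0,0],0.9],[[-1,0,0],[0,0,0],0.9],[[-0.5,0,0],[0,0,0],0.8]])

```text
clock: 27.65
position: [0.4952, -0.0612, 0.2257]
ee_rot: [0.708, 0.706, -0.0, -0.0]
ft_force: [-0.1, 0.9, 0.2]
grip_width: 0.802
```

>>> move_arm(moves=[[[0,0,0],[0,0,0],0.8]])

```text
clock: 27.78
position: [0.4956, -0.0598, 0.2259]
ee_rot: [0.708, 0.706, -0.0, -0.0]
ft_force: [0.1, 0.5, -1.1]
grip_width: 0.8
```

```bash
python3 st.py; python3 - <<'E'
from h import *
w=camera_info("wrist");im=camera("wrist");p=proj(w,[[.4967,-.18,.178],[.4967,-.18,.06]]);print(p)
sd=camera("side");save(np.hstack([im,sd]),"w5.png",.7)
x,y=int(p[0][0]),int(p[0][1]);g=im[y-70:y+70,x-70:x+70]
a=cv2.resize(im,(532,399));b=cv2.resize(g,(264,264),interpolation=2);c=np.zeros((399,264,3),np.uint8);c[:264]=b;print(x-70,y-70,264/140)
save(np.hstack([a,c]),"w5.png")
s=sd[180:380,180:360];cv2.imwrite("pics/s5.png",cv2.resize(s[:,:,::-1],None,fx=2.5,fy=2.5))
E
```

```text
27.775 [-0.8315  0.0413  0.8971  1.8309 -0.0337  1.2857  0.0722] [ 0.4956 -0.0598  0.2259] 57.29559997218205 yaw 89.8567487744105 [ 0.0603  0.5247 -1.059 ] [-0.0174 -0.0366  0.0108] 0.7997756643613587
[[279.63618753 370.0522964 ]
 [278.92067479 292.35187748]]
209 300 1.8857142857142857
```

View pics/w5.png

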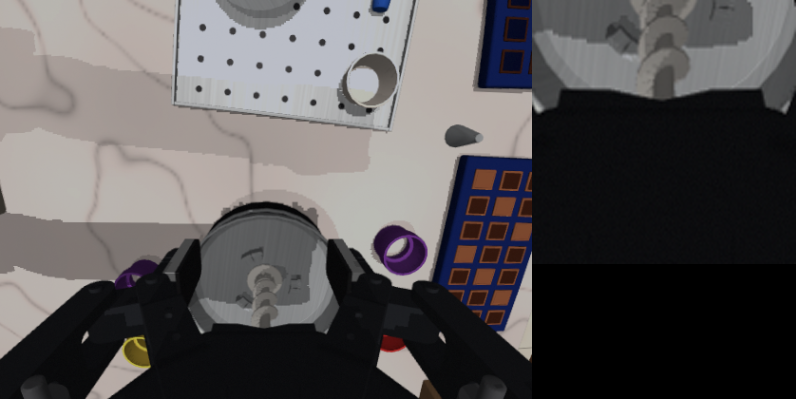

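>>> move_arm(moves=[[[-1,0.04,0],[0,0,0],0.8],[[-1,0,0],[0,0,0],0.8],[[-1,0,0],[0,0,0],0.8],[[-1,0,0],[0,0,0],0.8],[[-0.85,0,0],[0,0,0],0.8]])

```text
clock: 28.5
position: [0.4973, -0.1798, 0.2261]
ee_rot: [0.707, 0.707, 0.0, -0.0]
ft_force: [0.2, 0.8, -0.9]
grip_width: 0.801
```

>>> move_arm(moves=[[[0,0,1],[0,0,0],0.8],[[0,0,1],[0,0,0],0.8],[[0,0,0.8],[0,0,0],0.8],[[0,0,0.2],[0,0,0],0.8],[[0,0,0],[0,0,0],0.7]])

```text
clock: 29.12
position: [0.4973, -0.1796, 0.1515]
ee_rot: [0.707, 0.707, -0.0, -0.0]
ft_force: [1.5, -0.1, 0.6]
grip_width: 0.702
```

```bash
python3 st.py; python3 - <<'E'
from h import *
w=camera_info("side");print(onz(w,210+190/2.4,100+128/2.4,.178),proj(w,[.4967,-.18,.178]))
E
```

```text
29.125 [-0.583   0.2607  0.9732  1.8576 -0.236   1.1459  0.4732] [ 0.4973 -0.1796  0.1515] 57.29577800537595 yaw 90.01307914431503 [ 1.452  -0.0512  0.5601] [-0.0026 -0.0893  0.0203] 0.7017862608202857
[ 0.4957316  -0.19079495  0.178     ] [[288.70133448 155.66615977]]
```

>>> move_arm(moves=[[[0,-0.02,0],[0,0,0],0.5],[[0,0,0],[0,0,0],0.3],[[0,0,0],[0,0,0],0.1],[[0,0,0],[0,0,0],0.1],[[0,0,0],[0,0,0],0.1]], squeeze=25)

```text
clock: 29.75
position: [0.4969, -0.1802, 0.1517]
ee_rot: [0.707, 0.707, 0.0, 0.0]
ft_force: [-1.5, 1.7, 7.0]
grip_width: 0.177
```

```bash
python3 st.py
```

```text
29.75 [-0.5833  0.2589  0.9744  1.8585 -0.2351  1.1454  0.4731] [ 0.4969 -0.1802  0.1517] 57.295770328467505 yaw 89.96832410540901 [-1.5035  1.6527  7.0056] [0.1014 0.3149 0.0183] 0.1765932325941782
```

>>> move_arm(moves=[[[0,0,-0.1],[0,0,0],0.1],[[0,0,-0.3],[0,0,0],0.1],[[0,0,-0.5],[0,0,0],0.1],[[0,0,-1],[0,0,0],0.1],[[0,0,-1],[0,0,0],0.1]])

```text
clock: 30.38
position: [0.4965, -0.1802, 0.2252]
ee_rot: [0.707, 0.707, 0.0, 0.0]
ft_force: [0.7, -0.3, -0.6]
grip_width: 0.174
```

>>> move_arm(moves=[[[0.3,0,-0.3],[0,0,0],0.1],[[0.6,-0.1,0],[0,0,0],0.1],[[0.8,-0.1,0],[0,0,0],0.1],[[1,-0.1,0],[0,0,0],0.1],[[1,-0.1,0],[0,0,0],0.1]])

```text
clock: 31.0
position: [0.4862, -0.0862, 0.2309]
ee_rot: [0.707, 0.707, -0.0, -0.0]
ft_force: [1.4, 0.1, -1.2]
grip_width: 0.178
```

>>> move_arm(moves=[[[1,-0.1,0],[0,0,0],0.1],[[1,-0.1,0],[0,0,0],0.1],[[1,-0.1,0],[0,0,0],0.1],[[1,-0.1,0],[0,0,0],0.1],[[1,-0.1,0],[0,0,0],0.1]])

```text
clock: 31.62
position: [0.4736, 0.0387, 0.231]
ee_rot: [0.707, 0.707, -0.0, -0.0]
ft_force: [-0.2, -0.5, -1.3]
grip_width: 0.177
```

>>> move_arm(moves=[[[0.8,0,0.3],[0,0,0],0.1],[[0.4,0,0.6],[0,0,0],0.1],[[0,0,0.8],[0,0,0],0.1],[[0,0,0.8],[0,0,0],0.1],[[0,0,0],[0,0,0],0.1]])

```text
clock: 32.25
position: [0.473, 0.0666, 0.1669]
ee_rot: [0.708, 0.707, -0.002, -0.0]
ft_force: [0.7, 0.3, -0.3]
grip_width: 0.175
```

```bash
python3 st.py; python3 - <<'E'
from h import *
im=camera("side");im2=camera("scene")
save(np.hstack([im[180:380,180:360],im2[200:400,240:440]]),"s6.png",2)
E
```

```text
32.25 [-0.9761  0.0436  0.7689  1.9536 -0.0315  1.1603 -0.1964] [0.473  0.0666 0.1669] 57.29559708391574 yaw 89.91643926413856 [ 0.6893  0.3043 -0.3379] [ 0.0235  0.0475 -0.0318] 0.17546915996270113
```

View pics/s6.png

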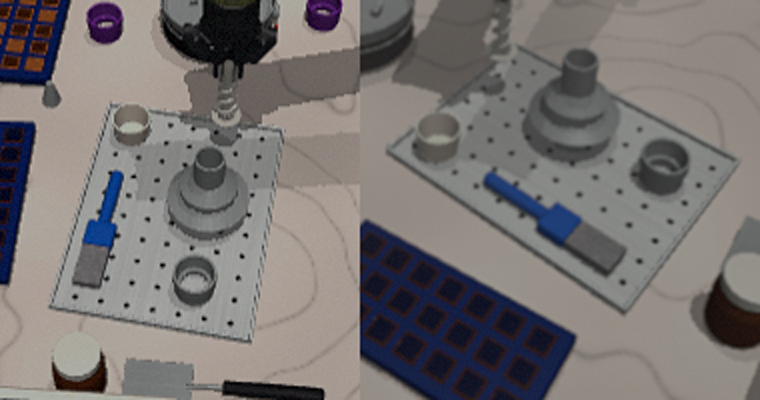

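Tower and crown stand upright on the tray, and the auger hangs above its free place. Lowering.

>>> move_arm(moves=[[[0,0,0.8],[0,0,0],0.1],[[0,0,0.8],[0,0,0],0.1],[[0,0,0.6],[0,0,0],0.1],[[0,0,0.2],[0,0,0],0.1],[[0,0,0.05],[0,0,0],0.1]])

```text
clock: 32.98
position: [0.4744, 0.0674, 0.1078]
ee_rot: [0.707, 0.707, 0.0, 0.0]
ft_force: [0.6, -0.2, -0.3]
grip_width: 0.175
```

>>> move_arm(moves=[[[0,0,0.05],[0,0,0],0.1],[[0,0,0],[0,0,0],0.1]])

```text
clock: 33.22
position: [0.4744, 0.0675, 0.1066]
ee_rot: [0.707, 0.707, 0.0, 0.0]
ft_force: [-0.2, 0.3, -1.1]
grip_width: 0.183
```

>>> move_arm(moves=[[[0,0,0.1],[0,0,0],0.1],[[0,0,0.08],[0,0,0],0.1],[[0,0,0.05],[0,0,0],0.1],[[0,0,0],[0,0,0],0.1]])

```text
clock: 33.72
position: [0.4741, 0.0674, 0.1004]
ee_rot: [0.707, 0.707, -0.0, -0.0]
ft_force: [0.3, -0.1, -1.3]
grip_width: 0.178
```

>>> move_arm(moves=[[[0,0,0.04],[0,0,0],0.1],[[0,0,0],[0,0,0],0.1]])

```text
clock: 33.98
position: [0.4744, 0.0674, 0.0998]
ee_rot: [0.707, 0.707, 0.0, 0.0]
ft_force: [-0.0, 0.5, 2.3]
grip_width: 0.179
```

Contact. Release slowly and rise.

>>> move_arm(moves=[[[0,0,0],[0,0,0],0.2],[[0,0,0],[0,0,0],0.26],[[0,0,0],[0,0,0],0.35],[[0,0,0],[0,0,0],0.5],[[0,0,0],[0,0,0],0.5]])

```text
clock: 34.6
position: [0.4742, 0.0674, 0.0995]
ee_rot: [0.707, 0.707, 0.0, -0.0]
ft_force: [-0.4, 0.1, 0.2]
grip_width: 0.501
```

>>> move_arm(moves=[[[0,0,-0.3],[0,0,0],0.5],[[0,0,-0.7],[0,0,0],0.5],[[0,0,-1],[0,0,0],0.5],[[0,0,-1],[0,0,0],0.5],[[0,0,-1],[0,0,0],0.5]])

```text
clock: 35.22
position: [0.4742, 0.0673, 0.2009]
ee_rot: [0.707, 0.707, 0.0, 0.0]
ft_force: [0.8, 0.2, 0.1]
grip_width: 0.503
```

>>> move_arm(moves=[[[-0.6,0,-0.8],[0,0,0],0.5],[[-1,0,0],[0,0,0],0.5],[[-1,0,0],[0,0,0],0.5],[[-0.6,0,0],[0,0,0],0.5],[[0,0,0],[0,0,0],0.5]])

```text
clock: 35.85
position: [0.4742, -0.0132, 0.2198]
ee_rot: [0.708, 0.706, 0.0, -0.0]
ft_force: [-0.6, -0.1, -0.4]
grip_width: 0.5
```

```bash
python3 st.py; python3 - <<'E'
from h import *
save(camera("side")[130:390,130:370],"f1.png",2.3);save(camera("scene"),"f2.png",1.2)
E
```

```text
35.85 [-0.9195 -0.0446  0.8457  1.896   0.0345  1.275  -0.0866] [ 0.4742 -0.0132  0.2198] 57.29562463957124 yaw 89.86884527110345 [-0.6075 -0.1446 -0.3871] [-0.0041 -0.0136 -0.0338] 0.5004690956176582
```

View pics/f1.png

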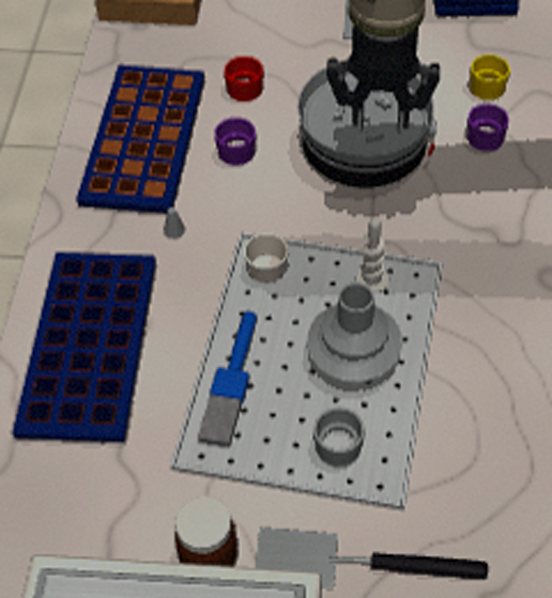

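View pics/f2.png

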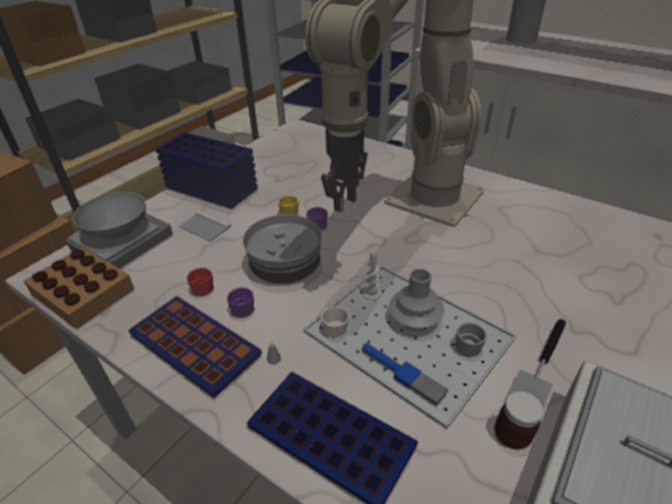

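All three parts stand upright on the tray: auger at (373,255), tower at (355,335) and crown at (338,437) in the side crop. The bystanders have not moved and the gripper is clear of everything.

```bash
python3 -c "
from workcell import hand_in
print(hand_in())"
```

```text
the job is handed in; nothing more can be done
None
```

The fountain is apart and handed in at about 36 s: crown first, then the tower, then the auger, each standing upright on the draining tray.

- **Tower:** I turned it about 29° anticlockwise. At about 11° a test lift met the clips, and I backed off at 20 N. At about 27° the force fell to the tower's own weight, so I lifted it out.
- **Set-down:** The crown met the tray with about 16 N, the tower with about 9 N and the auger with about 2 N.
- **Last checks:** The final side and scene pictures show all three parts upright inside the tray. The brush, cup, other bystanders and coloured look-alikes appear unmoved, judged by eye. The gripper is empty and clear.
- **Checks that disagreed:** My first two-camera estimates of the crown's position differed by about 14 mm, because I had marked the pixels roughly; the close wrist view settled it. A side-view estimate of the auger's tip was about 10 mm off while the tower hid part of it, but it gripped where the wrist view had put it.

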